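Put the closed dye bottles back in the bench carrier

ROBOT

A 6-joint arm with a two-finger parallel gripper is mounted at the origin on the work surface. World frame = base frame: x ahead of the robot, y to its left, z up, the work surface at z = 0. Lengths are in m, angles in degrees, forces in N, time in s.
With the tool pointing down it reaches from about 0.35 to 0.875 m from the base axis. Payload 4.2 kg.
Tool frame: the origin (TCP) lies where the fingers leave the gripper's body, on its centre line; the fingertips stand 70 mm ahead of it and the grasp point (between the pads) lies 51 mm ahead of it; z points along the fingers, y is the direction in which the jaws open and shut (so a half turn about z gives the same grasp; the last joint's range is limited). The gripper opens to 87 mm and grips with 3 to 60 N. Pads are 19 mm wide; open, the fingers measure 117 mm over their backs; the gripper's body (75 mm by 190 mm) begins 51 mm behind the grasp point.
Start: joints at [85.978, 22.042, 0.453, 0, -68.411, -14.817], TCP at [0.202, 0.592, 0.292] pointing down, gripper open.
Joint ranges: [-179.83, 179.83], [-69.29, 118.12], [-61.27, 80.66], [-181.25, 117.63], [-171.15, -9.14], [-177.46, 177.46]. Speed limits (degrees/s): [159.86, 159.86, 180, 180, 180, 180].

INTERFACE

Orientations are given as a 3x3 rotation matrix whose columns are the frame's x, y, z axes.
In Python, from station import sense, capture, camera_model, finish_job gives the robot as it stands.
- The arm moves only by the shell command python3 -m inch 'ROWS'. ROWS is JSON, a list of rows, each an object with "hand": the closure, from 0 (fully open) to 1 (shut); "slide": the shift along the world's x, y, z in cm, a list of three; "yaw": the turn about the world's z in rad. A call has 1 to 10 rows; each row is the pose to reach, as a shift and turn from the pose commanded when the call began; what a row does not reach only later rows make up. A row lasts 1/8 s, in which the tool goes at most 62.5 mm and 10.7 degrees, less where a joint would pass 70% of its speed; a pose out of reach is approached as far as the arm can. A call with a gripper value outside its range is refused whole. The fingers move at their own pace and stop on an object; the grip force is fixed at half the most. Time passes only in rows, so rows that repeat a pose let the fingers close. It gives the time, the measured TCP pose, the force and the opening at its end, in the units of the state.
- sense(): the state, without advancing time (a new reading comes with each control period).
- capture(name): name is "side" or "top"; returns the picture (480x640x3 uint8, blue, green, red); there is no depth.
- camera_model(name): a dict with "mtx" (3x3 intrinsics, pixels), "k1" (the pictures are not rectified: a ray, as slopes to the right and down, at radius r is drawn at 1 + k1 r^2 times it, then the intrinsics apply), "xyz" and "orientation" of the camera in the world. Camera axes: x right, y up, looking along -z (the intrinsics and any distortion apply to the point x, -y, -z); pixel columns grow to the right and rows downward; lengths in m; the calibration is good to about 2 mm. A picture is of the moment at which its call begins. camera_model takes no time and is no camera call.
- finish_job(): hands the job in, once; it reports no verdict.
The state is a dict: "time_s": time; "joints": joint angles; "joint_velocities": joint speeds; "effort": joint torques, N m; "tcp_pos": TCP position; "ee_rot": TCP orientation; "wrist_force": force on the tool from outside, world axes, zero at the start; "moment": the same for the moment, N m; "gripper_width": opening from 0.0 (shut) to 1.0 (fully open).
Only numpy, scipy, OpenCV 4.12 (cv2) and the standard library are available. Lean on these libraries where they do the work, as an engineer would, in place of code of your own. Each camera call takes 0.05 s, during which the arm holds its last target. There are 200 camera calls.

TASK

The dyeing is done: put the four closed containers (squat jar, round bottle, square bottle, slim bottle) back in the wooden carrier, each in the well cut to its own shape and size, set down gently, standing upright on the felt at the bottom. Leave the jar without its lid and the bottle without its cap standing where they are on the bench, still to be washed out, and tip nothing over.

Things in the scene. Friction and masses are not known exactly. Their poses are not given: they have to be found in the camera images.
- balm_jar: closed squat round jar, amber glass with paper label: body 62 mm diameter up to 49 mm, black screw lid 60 mm diameter above, 68 mm high in all, about 220 g. Origin: centre of its underside; z up
- round_bottle: closed round bottle, amber glass with paper label: body 44 mm diameter up to 58 mm, shoulder, black cap 29 mm diameter, 90 mm high in all, about 150 g. Origin: centre of its underside; z up
- square_bottle: closed square bottle, amber glass with paper label: body 46 x 46 mm up to 62 mm, shoulder, black cap 33 mm diameter, 88 mm high in all, about 160 g. Origin: centre of its underside; x and y square to its faces, z up; stands at any yaw
- slim_bottle: closed slim round bottle, amber glass with paper label: body 30 mm diameter up to 62 mm, black cap 21 mm diameter, 92 mm high in all, about 80 g. Origin: centre of its underside; z up
- open_jar: empty jar of the same glass and diameter as the closed one (62 mm) but without lid: open mouth 49 mm wide, 64 mm high. Stays where it is. Origin: centre of its underside; z up
- open_bottle: empty round bottle of the same glass and diameter as the closed one (44 mm) but without cap: open neck 25 mm wide outside, 86 mm high. Stays where it is. Origin: centre of its underside; z up
- well_jar: largest well of the carrier: pale wooden block 92 x 87 x 30 mm high with a round, 76 mm wide pocket 22 mm deep, dark felt on its floor. Origin: centre of the block's underside; felt 8 mm, rim 30 mm above it. z up, y along the row, x across it. Takes the squat jar. The blocks stand in any order in one row, pitch 88 mm, in a fixed dark carrier.
- well_round: middle round well of the carrier: pale wooden block 92 x 87 x 30 mm high with a round, 58 mm wide pocket 22 mm deep, dark felt on its floor. Origin: centre of the block's underside; felt 8 mm, rim 30 mm above it. z up, y along the row, x across it. Takes the round bottle. The carrier is 378 mm long, 118 mm wide; its long sides end 8 mm below the block tops.
- well_square: square well of the carrier: pale wooden block 92 x 87 x 30 mm high with a square 60 x 60 mm (sides along x and y) pocket 22 mm deep, dark felt on its floor. Origin: centre of the block's underside; felt 8 mm, rim 30 mm above it. z up, y along the row, x across it. Takes the square bottle, faces along the pocket's.
- well_slim: smallest well of the carrier: pale wooden block 92 x 87 x 30 mm high with a round, 42 mm wide pocket 22 mm deep, dark felt on its floor. Origin: centre of the block's underside; felt 8 mm, rim 30 mm above it. z up, y along the row, x across it. Takes the slim bottle. The carrier's end boards rise to 76 mm over the bench, 45 mm beyond the centre of the last block.

How it is judged:
By the outcome, as a careful person would: the job done as asked, in the order asked, and still so for the second after the job is handed in, with the robot touching nothing.
It also fails if it takes over 96 s, if anything falls off the work surface, if the arm or the gripper's body presses on something with over 40 N, if the wrist force passes 120 N, or if a joint passes its speed limit or range.

## Working session

There is one attempt and no reset: what is moved stays moved. The work goes in short steps, Python scripts to look and compute and a shell command to move; the robot and the scene stay as the last step left them, time stands still between calls to the robot, and variables do not carry over. Pictures are saved under pics/ and viewed, about 12 in all and at most 16, crops included, and the job is handed in when it is done.

```bash
mkdir -p pics; ls
python3 - <<'E'
from station import *
import cv2
for n in("top","side"):
    cv2.imwrite(f"pics/{n}0.png",capture(n)); m=camera_model(n); print(n,m)
s=sense();print(s["time_s"],s["tcp_pos"],s["ee_rot"],s["gripper_width"])
E
```

```text
pics
top {'mtx': array([[467.15933835,   0.        , 320.08951715],
       [  0.        , 467.15933835, 228.97916729],
       [  0.        ,   0.        ,   1.        ]]), 'k1': -0.07784695569184175, 'xyz': array([0.45013026, 0.01444202, 0.89454917]), 'orientation': array([[ 1.62863319e-02,  9.95992148e-01, -8.79454165e-02],
       [-9.99867241e-01,  1.62677541e-02, -9.28011090e-04],
       [ 5.06382654e-04,  8.79488548e-02,  9.96124863e-01]])}
side {'mtx': array([[536.35036496,   0.        , 322.87226823],
       [  0.        , 536.35036496, 246.50492746],
       [  0.        ,   0.        ,   1.        ]]), 'k1': -0.05108045366035608, 'xyz': array([ 0.28813913, -0.66447367,  0.8392797 ]), 'orientation': array([[ 0.95587593,  0.20358073, -0.21179259],
       [-0.29318074,  0.70675087, -0.64385422],
       [ 0.01860829,  0.67753826,  0.73525209]])}
0.1 [0.20166427 0.59115475 0.29127567] [[ 9.46374179e-01 -3.23072170e-01 -5.35904032e-04]
 [-3.23072599e-01 -9.46372319e-01 -1.87891954e-03]
 [ 9.98618704e-05  1.95129684e-03 -9.99998091e-01]] 1.004770167533162
```

View pics/top0.png

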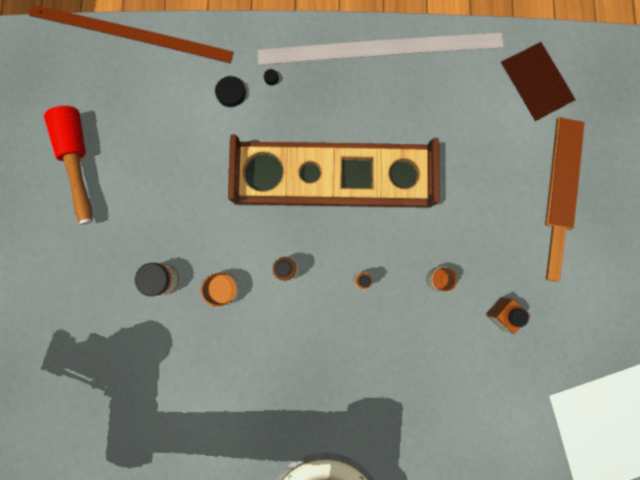

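View pics/side0.png

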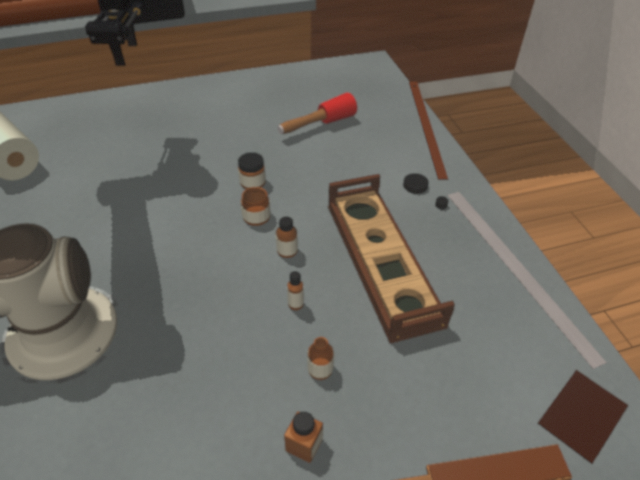

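The top view shows the closed jar at (153,279), open jar (220,289), round bottle (285,268), slim bottle (364,281), open bottle (443,278) and square bottle (509,316). The wells from left to right are jar, slim, square, round. The side view agrees. Next I enlarge for accurate pixels.

Run:
```python
import cv2,numpy as np
t=cv2.imread("pics/top0.png")
def crop(u0,v0,w,h,s):
    c=cv2.resize(t[v0:v0+h,u0:u0+w],None,fx=s,fy=s,interpolation=cv2.INTER_CUBIC)
    for u in range(u0-u0%10+10,u0+w,10): cv2.line(c,(int((u-u0+.5)*s),0),(int((u-u0+.5)*s),12 if u%50 else 30),(255,255,255),1)
    for v in range(v0-v0%10+10,v0+h,10): cv2.line(c,(0,int((v-v0+.5)*s)),(12 if v%50 else 30,int((v-v0+.5)*s)),(255,255,255),1)
    return c
a=crop(130,245,200,70,4);b=crop(340,250,200,90,4)
cv2.imwrite("pics/row.png",cv2.copyMakeBorder(np.vstack([a,b*1]),0,0,0,0,cv2.BORDER_CONSTANT)[:600])
t=t[:];c=crop(225,130,220,80,3.6);cv2.imwrite("pics/car.png",c)
```

```text
(no output)
```

View pics/row.png

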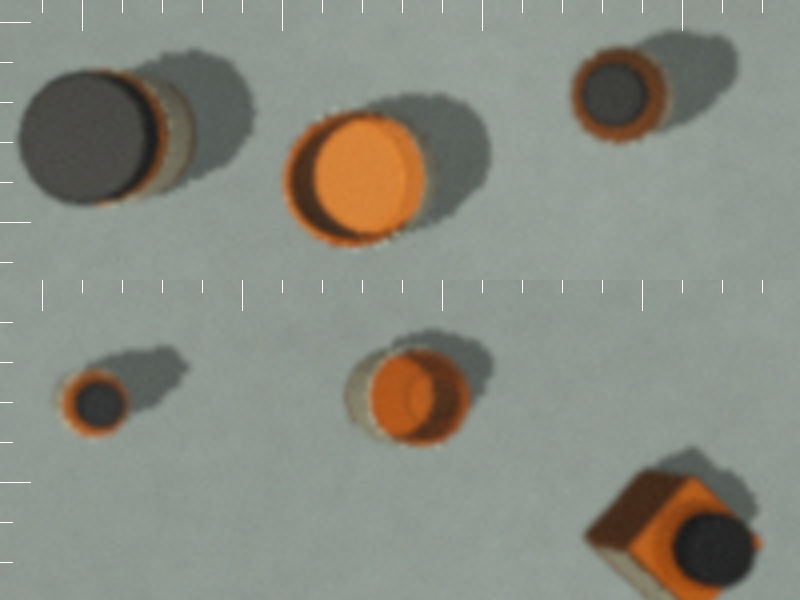

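View pics/car.png

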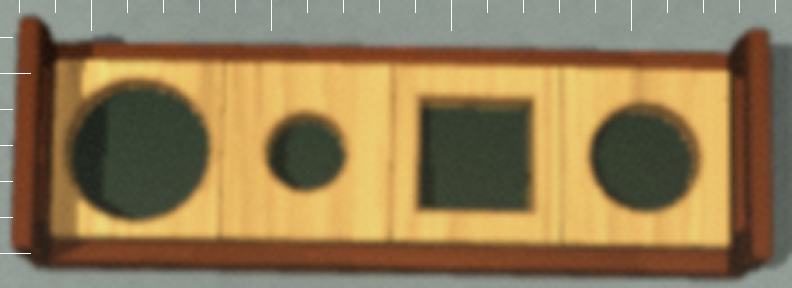

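Read from the crops: the caps are at (150.2,279), (283,268.2), (364.8,280.8) and (518,316.8). The rims are at about (263,171), (309.5,171.5), (356.7,172.3) and (403.4,172.6). Next I convert these to world positions.

```bash
cat > geo.py <<'E'
import numpy as np,cv2
from station import *
def ray(n,u,v):
    m=camera_model(n);p=cv2.undistortPoints(np.array([[[u,v]]],float),m["mtx"],np.array([m["k1"],0,0,0.]))[0,0]
    return m["xyz"],m["orientation"]@np.array([p[0],-p[1],-1])
def at(n,u,v,z):
    o,d=ray(n,u,v);return (o+d*(z-o[2])/d[2])
def tri(a,b):
    (o1,d1),(o2,d2)=ray("top",*a),ray("side",*b)
    st=np.linalg.lstsq(np.c_[d1,-d2],o2-o1,rcond=None)[0];p,q=o1+st[0]*d1,o2+st[1]*d2
    return (p+q)/2,np.linalg.norm(p-q)
def proj(n,P):
    m=camera_model(n);c=m["orientation"].T@(np.array(P)-m["xyz"]);x,y=c[0]/-c[2],-c[1]/-c[2];k=1+m["k1"]*(x*x+y*y)
    return np.round((m["mtx"]@[x*k,y*k,1])[:2],1)
E
python3 - <<'E'
from geo import *
np.set_printoptions(precision=4,suppress=True)
R=lambda x,y:(130+x/4-.5,245+y/4-.5); B=lambda x,y:(340+x/4-.5,250+(y-280)/4-.5); C=lambda x,y:(225+x/3.6-.5,130+y/3.6-.5)
for n,p,z,s in [("jar",R(83,138),.068,(251,160)),("round",R(614,95),.09,(286,223)),("slim",B(101,405),.092,(295,277)),("square",B(714,549),.088,(303,423)),("openjar",R(355,180),.064,(256,196)),("openbot",B(420,397),.058,(320,345))]:
    P=at("top",*p,z);print(n,P,"side view pred",proj("side",P),"seen",s)
a,b,c=[at("top",*B(*q),.062) for q in((630,545),(695,478),(760,545))];print("sq edges",b-a,c-b,np.degrees(np.arctan2(*(b-a)[1::-1])),np.degrees(np.arctan2(*(c-b)[1::-1])))
W=[]
for n,p,s in[("wj",C(138,150),(362,209)),("wsl",C(306,151),(376,236)),("wsq",C(476,154),(391,267)),("wr",C(644,155),(408,300))]:
    P=at("top",*p,.03);W.append(P);print(n,P,proj("side",P),s,*tri(p,s))
d=W[3]-W[0];print(np.linalg.norm(d)/3,np.degrees(np.arctan2(d[1],d[0])))
E
```

```text
jar [0.4288 0.3159 0.068 ] side view pred [250.  159.8] seen (251, 160)
round [0.4524 0.0778 0.09  ] side view pred [285.3 221.1] seen (286, 223)
slim [ 0.4333 -0.0627  0.092 ] side view pred [294.3 275. ] seen (295, 277)
square [ 0.3741 -0.3306  0.088 ] side view pred [302.7 420. ] seen (303, 423)
openjar [0.4128 0.194  0.064 ] side view pred [254.4 196.7] seen (256, 196)
openbot [ 0.4381 -0.2092  0.058 ] side view pred [320.1 351.9] seen (320, 345)
sq edges [ 0.03   -0.0301  0.    ] [-0.0297 -0.0298  0.    ] -45.11316461576148 -134.96496711071615
wj [0.634  0.1248 0.03  ] [361.2 210.1] (362, 209) [0.6342 0.1241 0.0336] 0.0020813432141311445
wsl [0.6347 0.0369 0.03  ] [375.8 237.9] (376, 236) [0.6339 0.0366 0.0362] 0.000999377007976592
wsq [ 0.6346 -0.0519  0.03  ] [391.7 269.1] (391, 267) [ 0.6329 -0.0513  0.0365] 0.0007023606236226066
wr [ 0.6358 -0.14    0.03  ] [409.8 303.4] (408, 300) [ 0.6327 -0.138   0.0394] 0.0021941105690088253
0.08827655831578672 -89.60518120216234
```

Everything agrees, with the rim at about z=33 mm. Jar first: turn the jaws so they open along x, and move above the jar.

```bash
python3 -m inch '[{"hand":0,"slide":[22.7,-27.6,-3],"yaw":-1.243},{"hand":0,"slide":[22.7,-27.6,-3],"yaw":-1.243},{"hand":0,"slide":[22.7,-27.6,-3],"yaw":-1.243},{"hand":0,"slide":[22.7,-27.6,-3],"yaw":-1.243},{"hand":0,"slide":[22.7,-27.6,-3],"yaw":-1.243},{"hand":0,"slide":[22.7,-27.6,-3],"yaw":-1.243},{"hand":0,"slide":[22.7,-27.6,-3],"yaw":-1.243},{"hand":0,"slide":[22.7,-27.6,-3],"yaw":-1.243},{"hand":0,"slide":[22.7,-27.6,-3],"yaw":-1.243},{"hand":0,"slide":[22.7,-27.6,-3],"yaw":-1.243}]'
```

```text
time_s: 1.35
tcp_pos: [0.4284, 0.316, 0.2622]
ee_rot: [[0.001, -1.0, -0.0], [-1.0, -0.001, -0.0], [0.0, 0.0, -1.0]]
wrist_force: [-0.6, 0.5, 0.0]
gripper_width: 1.004
```

```bash
python3 -m inch '[{"hand":0,"slide":[0,0,-5],"yaw":0},{"hand":0,"slide":[0,0,-9],"yaw":0},{"hand":0,"slide":[0,0,-12],"yaw":0},{"hand":0,"slide":[0,0,-14],"yaw":0},{"hand":0,"slide":[0,0,-15.5],"yaw":0},{"hand":0,"slide":[0,0,-16.3],"yaw":0},{"hand":0,"slide":[0,0,-16.3],"yaw":0}]'
python3 -m inch '[{"hand":1,"slide":[0,0,0],"yaw":0},{"hand":1,"slide":[0,0,0],"yaw":0},{"hand":1,"slide":[0,0,0],"yaw":0},{"hand":1,"slide":[0,0,0],"yaw":0},{"hand":1,"slide":[0,0,0],"yaw":0},{"hand":1,"slide":[0,0,0],"yaw":0},{"hand":1,"slide":[0,0,0],"yaw":0},{"hand":1,"slide":[0,0,0],"yaw":0}]'
```

```text
time_s: 2.22
tcp_pos: [0.4287, 0.3156, 0.0991]
ee_rot: [[-0.001, -1.0, -0.0], [-1.0, 0.001, -0.0], [0.0, 0.0, -1.0]]
wrist_force: [-0.0, -0.4, -0.4]
gripper_width: 1.002
time_s: 3.22
tcp_pos: [0.4289, 0.3156, 0.0997]
ee_rot: [[-0.001, -1.0, 0.0], [-1.0, 0.001, 0.0], [-0.0, -0.0, -1.0]]
wrist_force: [-0.8, -0.0, 5.6]
gripper_width: 0.703
```

```bash
python3 -m inch '[{"hand":1,"slide":[0,0,1],"yaw":0},{"hand":1,"slide":[0,0,4],"yaw":0},{"hand":1,"slide":[0,0,8],"yaw":0},{"hand":1,"slide":[3,-3,11],"yaw":0},{"hand":1,"slide":[7,-6.5,12],"yaw":0},{"hand":1,"slide":[11,-10.2,12],"yaw":0},{"hand":1,"slide":[15,-14,12],"yaw":0},{"hand":1,"slide":[18.5,-17.2,12],"yaw":0},{"hand":1,"slide":[20.5,-19.1,12],"yaw":0},{"hand":1,"slide":[20.5,-19.1,12],"yaw":0}]'
python3 - <<'E'
from geo import *
s=sense();print(s["tcp_pos"],s["gripper_width"])
cv2.imwrite("pics/side1.png",cv2.resize(capture("side")[100:340,220:500],None,fx=2.5,fy=2.5))
E
```

```text
time_s: 4.47
tcp_pos: [0.6343, 0.1226, 0.2179]
ee_rot: [[-0.004, -1.0, -0.002], [-1.0, 0.004, -0.001], [0.001, 0.002, -1.0]]
wrist_force: [-1.0, -0.4, -1.9]
gripper_width: 0.709
[0.63429355 0.12264313 0.2178577 ] 0.708804134254839
```

View pics/side1.png

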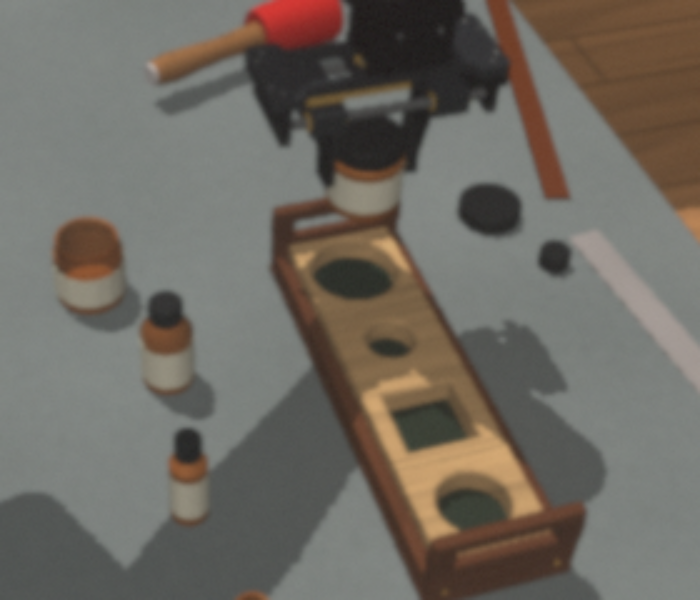

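The jar hangs upright in the jaws over its well (the well is at (352,275) in the crop). Lower it to just above the felt, then creep.

```bash
python3 -m inch '[{"hand":1,"slide":[0,0,-3],"yaw":0},{"hand":1,"slide":[0,0,-6],"yaw":0},{"hand":1,"slide":[0,0,-8],"yaw":0},{"hand":1,"slide":[0,0,-9],"yaw":0},{"hand":1,"slide":[0,0,-9.8],"yaw":0},{"hand":1,"slide":[0,0,-10.2],"yaw":0},{"hand":1,"slide":[0,0,-10.2],"yaw":0},{"hand":1,"slide":[0,0,-10.2],"yaw":0}]'
python3 -m inch '[{"hand":1,"slide":[0,0,-0.2],"yaw":0},{"hand":1,"slide":[0,0,-0.2],"yaw":0}]'
python3 -m inch '[{"hand":1,"slide":[0,0,-0.2],"yaw":0},{"hand":1,"slide":[0,0,-0.2],"yaw":0}]'
```

```text
time_s: 5.52
tcp_pos: [0.6341, 0.1246, 0.1179]
ee_rot: [[-0.001, -1.0, 0.001], [-1.0, 0.001, 0.0], [-0.0, -0.001, -1.0]]
wrist_force: [1.1, 0.3, -1.8]
gripper_width: 0.702
time_s: 5.78
tcp_pos: [0.6341, 0.1246, 0.1158]
ee_rot: [[-0.001, -1.0, 0.001], [-1.0, 0.001, 0.0], [-0.0, -0.001, -1.0]]
wrist_force: [-0.2, 0.2, -0.6]
gripper_width: 0.703
time_s: 6.02
tcp_pos: [0.6341, 0.1246, 0.1157]
ee_rot: [[-0.0, -1.0, 0.001], [-1.0, 0.0, -0.0], [0.0, -0.001, -1.0]]
wrist_force: [-3.5, 0.2, 8.9]
gripper_width: 0.707
```

Contact at TCP z≈0.1155, so the felt is at about 16 mm. Release and rise, then go over the round bottle.

```bash
python3 -m inch '[{"hand":0,"slide":[0,0,0],"yaw":0},{"hand":0,"slide":[0,0,0],"yaw":0},{"hand":0,"slide":[0,0,0],"yaw":0},{"hand":0,"slide":[0,0,0],"yaw":0},{"hand":0,"slide":[0,0,0],"yaw":0},{"hand":0,"slide":[0,0,2],"yaw":0},{"hand":0,"slide":[0,0,6],"yaw":0},{"hand":0,"slide":[0,0,12],"yaw":0},{"hand":0,"slide":[0,0,12],"yaw":0}]'
python3 -m inch '[{"hand":0,"slide":[-5,-1.3,0],"yaw":0},{"hand":0,"slide":[-10,-2.6,0],"yaw":0},{"hand":0,"slide":[-15,-3.9,0],"yaw":0},{"hand":0,"slide":[-18.2,-4.7,0],"yaw":0},{"hand":0,"slide":[-18.2,-4.7,0],"yaw":0},{"hand":0,"slide":[-18.2,-4.7,0],"yaw":0}]'
```

```text
time_s: 7.15
tcp_pos: [0.6363, 0.1253, 0.2397]
ee_rot: [[-0.0, -1.0, 0.012], [-1.0, 0.0, 0.004], [-0.004, -0.012, -1.0]]
wrist_force: [-1.0, -0.2, -0.1]
gripper_width: 1.003
time_s: 7.9
tcp_pos: [0.4523, 0.0778, 0.2334]
ee_rot: [[-0.001, -1.0, 0.001], [-1.0, 0.001, 0.0], [-0.0, -0.001, -1.0]]
wrist_force: [-0.2, 1.1, -0.2]
gripper_width: 1.0
```

```bash
python3 -m inch '[{"hand":0,"slide":[0,0,-5],"yaw":0},{"hand":0,"slide":[0,0,-9],"yaw":0},{"hand":0,"slide":[0,0,-11.5],"yaw":0},{"hand":0,"slide":[0,0,-13],"yaw":0},{"hand":0,"slide":[0,0,-13.4],"yaw":0},{"hand":0,"slide":[0,0,-13.4],"yaw":0}]'
python3 -m inch '[{"hand":1,"slide":[0,0,0],"yaw":0},{"hand":1,"slide":[0,0,0],"yaw":0},{"hand":1,"slide":[0,0,0],"yaw":0},{"hand":1,"slide":[0,0,0],"yaw":0},{"hand":1,"slide":[0,0,0],"yaw":0},{"hand":1,"slide":[0,0,0],"yaw":0},{"hand":1,"slide":[0,0,0],"yaw":0},{"hand":1,"slide":[0,0,0],"yaw":0}]'
python3 - <<'E'
from geo import *
cv2.imwrite("pics/side2.png",cv2.resize(capture("side")[120:360,220:500],None,fx=2.5,fy=2.5))
E
```

```text
time_s: 8.65
tcp_pos: [0.4525, 0.0777, 0.0991]
ee_rot: [[-0.001, -1.0, -0.0], [-1.0, 0.001, -0.0], [0.0, 0.0, -1.0]]
wrist_force: [-0.3, 0.4, -0.3]
gripper_width: 0.999
time_s: 9.65
tcp_pos: [0.452, 0.0776, 0.0994]
ee_rot: [[-0.001, -1.0, 0.0], [-1.0, 0.001, 0.0], [-0.0, -0.0, -1.0]]
wrist_force: [0.5, -0.3, 1.2]
gripper_width: 0.496
```

View pics/side2.png

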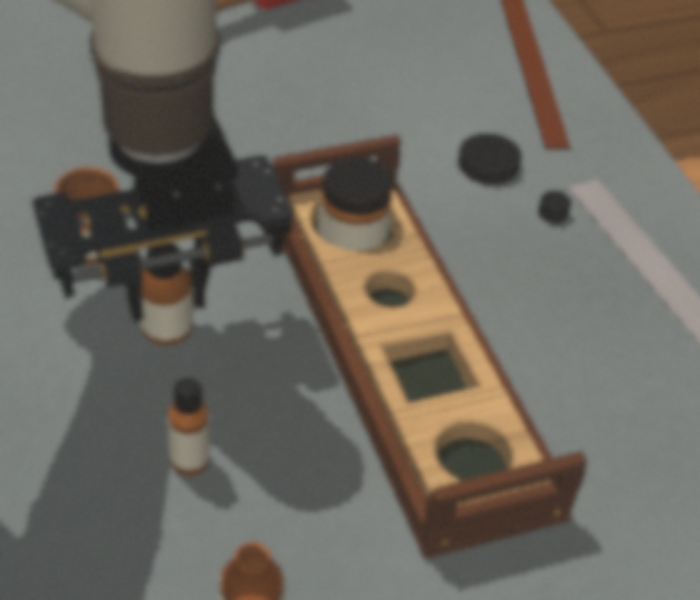

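The jar stands upright in its well at (358,205) in the crop, and the round bottle is gripped. Carry it to the far-right well.

```bash
python3 -m inch '[{"hand":1,"slide":[0,0,1],"yaw":0},{"hand":1,"slide":[0,0,4],"yaw":0},{"hand":1,"slide":[0,0,8],"yaw":0},{"hand":1,"slide":[3,-3.6,12],"yaw":0},{"hand":1,"slide":[7,-8.4,12],"yaw":0},{"hand":1,"slide":[11,-13,12],"yaw":0},{"hand":1,"slide":[15,-17.8,12],"yaw":0},{"hand":1,"slide":[18.1,-21.6,12],"yaw":0},{"hand":1,"slide":[18.1,-21.6,12],"yaw":0},{"hand":1,"slide":[18.1,-21.6,12],"yaw":0}]'
python3 -m inch '[{"hand":1,"slide":[0,0,0],"yaw":0},{"hand":1,"slide":[0,0,-3],"yaw":0},{"hand":1,"slide":[0,0,-6],"yaw":0},{"hand":1,"slide":[0,0,-8],"yaw":0},{"hand":1,"slide":[0,0,-9],"yaw":0},{"hand":1,"slide":[0,0,-9.7],"yaw":0},{"hand":1,"slide":[0,0,-10],"yaw":0},{"hand":1,"slide":[0,0,-10.1],"yaw":0},{"hand":1,"slide":[0,0,-10.1],"yaw":0}]'
python3 -m inch '[{"hand":1,"slide":[0,0,-0.2],"yaw":0},{"hand":1,"slide":[0,0,-0.2],"yaw":0}]'
python3 -m inch '[{"hand":1,"slide":[0,0,-0.1],"yaw":0},{"hand":1,"slide":[0,0,-0.1],"yaw":0}]'
```

```text
time_s: 10.95
tcp_pos: [0.6319, -0.1384, 0.2187]
ee_rot: [[-0.002, -1.0, -0.002], [-1.0, 0.002, 0.001], [-0.001, 0.002, -1.0]]
wrist_force: [-0.1, 0.0, -1.1]
gripper_width: 0.497
time_s: 12.08
tcp_pos: [0.633, -0.1386, 0.1188]
ee_rot: [[-0.001, -1.0, 0.001], [-1.0, 0.001, -0.0], [0.0, -0.001, -1.0]]
wrist_force: [0.9, 0.0, -1.3]
gripper_width: 0.5
time_s: 12.32
tcp_pos: [0.6327, -0.1385, 0.1162]
ee_rot: [[-0.001, -1.0, -0.0], [-1.0, 0.001, 0.0], [-0.0, 0.0, -1.0]]
wrist_force: [0.1, -0.1, -0.1]
gripper_width: 0.495
time_s: 12.58
tcp_pos: [0.6329, -0.1385, 0.1155]
ee_rot: [[-0.001, -1.0, 0.0], [-1.0, 0.001, -0.0], [0.0, -0.0, -1.0]]
wrist_force: [-0.8, -0.2, 0.1]
gripper_width: 0.5
```

```bash
python3 -m inch '[{"hand":1,"slide":[0,0,-0.1],"yaw":0},{"hand":1,"slide":[0,0,-0.1],"yaw":0}]'
```

```text
time_s: 12.82
tcp_pos: [0.6329, -0.1385, 0.1154]
ee_rot: [[-0.001, -1.0, 0.0], [-1.0, 0.001, -0.0], [0.0, -0.0, -1.0]]
wrist_force: [-1.4, -0.3, 6.1]
gripper_width: 0.497
```

```bash
python3 -m inch '[{"hand":0,"slide":[0,0,0],"yaw":0},{"hand":0,"slide":[0,0,0],"yaw":0},{"hand":0,"slide":[0,0,0],"yaw":0},{"hand":0,"slide":[0,0,0],"yaw":0},{"hand":0,"slide":[0,0,0],"yaw":0},{"hand":0,"slide":[0,0,2],"yaw":0},{"hand":0,"slide":[0,0,6],"yaw":0},{"hand":0,"slide":[0,0,12],"yaw":0},{"hand":0,"slide":[0,0,12],"yaw":0}]'
python3 -m inch '[{"hand":0,"slide":[-5,1.9,0],"yaw":0},{"hand":0,"slide":[-10,3.8,0],"yaw":0},{"hand":0,"slide":[-15,5.7,0],"yaw":0},{"hand":0,"slide":[-20,7.6,0],"yaw":0},{"hand":0,"slide":[-20,7.6,0],"yaw":0},{"hand":0,"slide":[-20,7.6,0],"yaw":0},{"hand":0,"slide":[-20,7.6,0],"yaw":0}]'
python3 - <<'E'
from geo import *
cv2.imwrite("pics/side3.png",cv2.resize(capture("side")[120:360,220:500],None,fx=2.5,fy=2.5))
E
```

```text
time_s: 13.95
tcp_pos: [0.6354, -0.1388, 0.2408]
ee_rot: [[-0.0, -1.0, 0.013], [-1.0, 0.0, -0.001], [0.001, -0.013, -1.0]]
wrist_force: [0.4, 0.3, -0.7]
gripper_width: 0.997
time_s: 14.82
tcp_pos: [0.4338, -0.0626, 0.2342]
ee_rot: [[-0.001, -1.0, 0.0], [-1.0, 0.001, -0.0], [0.0, -0.0, -1.0]]
wrist_force: [0.6, -0.6, 0.6]
gripper_width: 1.002
```

View pics/side3.png

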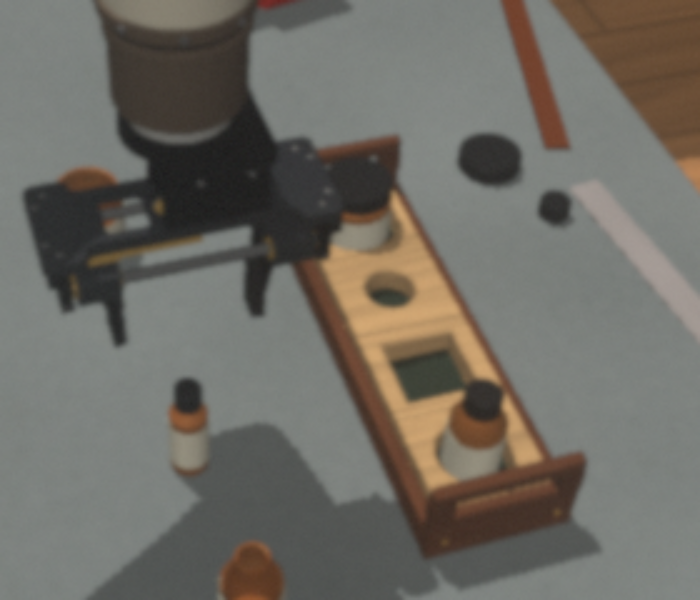

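The round bottle stands upright in its well at (478,435) in the crop. Now the slim bottle.

```bash
python3 -m inch '[{"hand":0,"slide":[0,0,-5],"yaw":0},{"hand":0,"slide":[0,0,-9],"yaw":0},{"hand":0,"slide":[0,0,-11.5],"yaw":0},{"hand":0,"slide":[0,0,-13],"yaw":0},{"hand":0,"slide":[0,0,-13.5],"yaw":0},{"hand":0,"slide":[0,0,-13.5],"yaw":0}]'
python3 -m inch '[{"hand":1,"slide":[0,0,0],"yaw":0},{"hand":1,"slide":[0,0,0],"yaw":0},{"hand":1,"slide":[0,0,0],"yaw":0},{"hand":1,"slide":[0,0,0],"yaw":0},{"hand":1,"slide":[0,0,0],"yaw":0},{"hand":1,"slide":[0,0,0],"yaw":0},{"hand":1,"slide":[0,0,0],"yaw":0},{"hand":1,"slide":[0,0,0],"yaw":0},{"hand":1,"slide":[0,0,0],"yaw":0}]'
```

```text
time_s: 15.62
tcp_pos: [0.4332, -0.0626, 0.099]
ee_rot: [[-0.001, -1.0, -0.0], [-1.0, 0.001, -0.0], [0.0, 0.0, -1.0]]
wrist_force: [0.2, 0.3, 0.0]
gripper_width: 0.999
time_s: 16.75
tcp_pos: [0.4329, -0.0625, 0.0992]
ee_rot: [[-0.001, -1.0, 0.0], [-1.0, 0.001, 0.0], [-0.0, -0.0, -1.0]]
wrist_force: [0.2, 0.2, -0.7]
gripper_width: 0.336
```

```bash
python3 -m inch '[{"hand":1,"slide":[0,0,1],"yaw":0},{"hand":1,"slide":[0,0,4],"yaw":0},{"hand":1,"slide":[0,0,8],"yaw":0},{"hand":1,"slide":[3,1.5,12],"yaw":0},{"hand":1,"slide":[7,3.5,12],"yaw":0},{"hand":1,"slide":[11.5,5.7,12],"yaw":0},{"hand":1,"slide":[16,8,12],"yaw":0},{"hand":1,"slide":[20,9.9,12],"yaw":0},{"hand":1,"slide":[20,9.9,12],"yaw":0},{"hand":1,"slide":[20,9.9,12],"yaw":0}]'
python3 -m inch '[{"hand":1,"slide":[0,0,0],"yaw":0},{"hand":1,"slide":[0,0,-3],"yaw":0},{"hand":1,"slide":[0,0,-6],"yaw":0},{"hand":1,"slide":[0,0,-7.2],"yaw":0},{"hand":1,"slide":[0,0,-7.2],"yaw":0},{"hand":1,"slide":[0,0,-7.2],"yaw":0}]'
python3 - <<'E'
from geo import *
a=capture("side")[150:330,300:440];b=capture("top")[110:250,250:460]
cv2.imwrite("pics/side4.png",cv2.resize(a,None,fx=3.3,fy=3.3))
print(sense()["tcp_pos"])
E
```

```text
time_s: 18.0
tcp_pos: [0.6319, 0.0363, 0.219]
ee_rot: [[-0.001, -1.0, -0.002], [-1.0, 0.001, -0.0], [0.0, 0.002, -1.0]]
wrist_force: [1.3, -0.1, -0.1]
gripper_width: 0.34
time_s: 18.75
tcp_pos: [0.6335, 0.0366, 0.1488]
ee_rot: [[-0.001, -1.0, 0.003], [-1.0, 0.001, 0.0], [-0.0, -0.003, -1.0]]
wrist_force: [-1.0, -0.6, -0.5]
gripper_width: 0.339
[0.63342054 0.03664351 0.14873332]
```

View pics/side4.png

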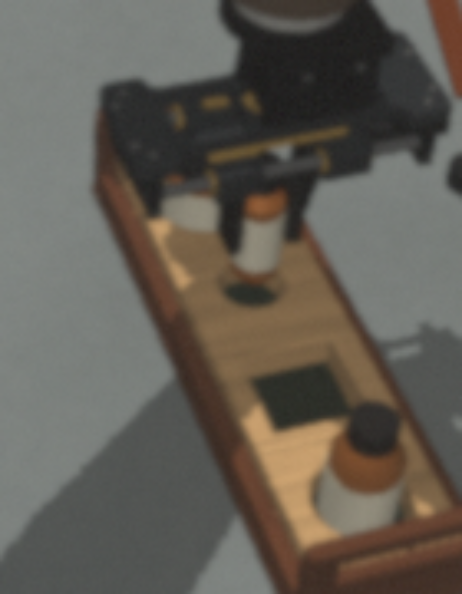

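The slim bottle hangs right over its hole (base at (258,270), hole at (252,288) in the crop), and the shift matches a height of about 12 mm above the rim. Lower it.

```bash
python3 -m inch '[{"hand":1,"slide":[0,0,-0.8],"yaw":0},{"hand":1,"slide":[0,0,-1.6],"yaw":0},{"hand":1,"slide":[0,0,-2.4],"yaw":0},{"hand":1,"slide":[0,0,-2.9],"yaw":0},{"hand":1,"slide":[0,0,-3.1],"yaw":0},{"hand":1,"slide":[0,0,-3.1],"yaw":0}]'
python3 -m inch '[{"hand":1,"slide":[0,0,-0.2],"yaw":0},{"hand":1,"slide":[0,0,-0.2],"yaw":0}]'
python3 -m inch '[{"hand":1,"slide":[0,0,-0.1],"yaw":0},{"hand":1,"slide":[0,0,-0.1],"yaw":0}]'
```

```text
time_s: 19.6
tcp_pos: [0.6328, 0.0365, 0.1161]
ee_rot: [[-0.001, -1.0, -0.0], [-1.0, 0.001, -0.0], [0.0, 0.0, -1.0]]
wrist_force: [-0.4, 0.3, -0.2]
gripper_width: 0.335
time_s: 19.85
tcp_pos: [0.6332, 0.0366, 0.1153]
ee_rot: [[-0.001, -1.0, 0.001], [-1.0, 0.001, 0.0], [-0.0, -0.001, -1.0]]
wrist_force: [-0.5, 0.5, 4.4]
gripper_width: 0.339
time_s: 20.1
tcp_pos: [0.6332, 0.0366, 0.1152]
ee_rot: [[-0.0, -1.0, 0.002], [-1.0, 0.0, -0.0], [0.0, -0.002, -1.0]]
wrist_force: [-3.4, -0.4, 8.4]
gripper_width: 0.339
```

```bash
python3 -m inch '[{"hand":0,"slide":[0,0,0],"yaw":0},{"hand":0,"slide":[0,0,0],"yaw":0},{"hand":0,"slide":[0,0,0],"yaw":0},{"hand":0,"slide":[0,0,0],"yaw":0},{"hand":0,"slide":[0,0,0],"yaw":0},{"hand":0,"slide":[0,0,0],"yaw":0},{"hand":0,"slide":[0,0,2],"yaw":0},{"hand":0,"slide":[0,0,6],"yaw":0},{"hand":0,"slide":[0,0,12],"yaw":0},{"hand":0,"slide":[0,0,12],"yaw":0}]'
python3 -m inch '[{"hand":0,"slide":[-3,-4.2,0],"yaw":-0.1},{"hand":0,"slide":[-6,-8.5,0],"yaw":-0.2},{"hand":0,"slide":[-10,-14.2,0],"yaw":-0.35},{"hand":0,"slide":[-14,-19.8,0],"yaw":-0.5},{"hand":0,"slide":[-18,-25.5,0],"yaw":-0.65},{"hand":0,"slide":[-22,-31.2,0],"yaw":-0.785},{"hand":0,"slide":[-25.9,-36.7,0],"yaw":-0.785},{"hand":0,"slide":[-25.9,-36.7,0],"yaw":-0.785},{"hand":0,"slide":[-25.9,-36.7,0],"yaw":-0.785},{"hand":0,"slide":[-25.9,-36.7,0],"yaw":-0.785}]'
python3 - <<'E'
from geo import *
a=cv2.resize(capture("side"),None,fx=1.25,fy=1.25)
cv2.imwrite("pics/side5.png",a[150:,200:])
E
```

```text
time_s: 21.35
tcp_pos: [0.6354, 0.0369, 0.2397]
ee_rot: [[-0.0, -1.0, 0.013], [-1.0, 0.0, 0.002], [-0.002, -0.013, -1.0]]
wrist_force: [0.4, 0.2, -0.5]
gripper_width: 0.999
time_s: 22.6
tcp_pos: [0.3738, -0.3302, 0.2329]
ee_rot: [[-0.708, -0.707, -0.0], [-0.707, 0.708, 0.0], [-0.0, 0.0, -1.0]]
wrist_force: [0.1, 0.1, 0.1]
gripper_width: 0.999
```

View pics/side5.png

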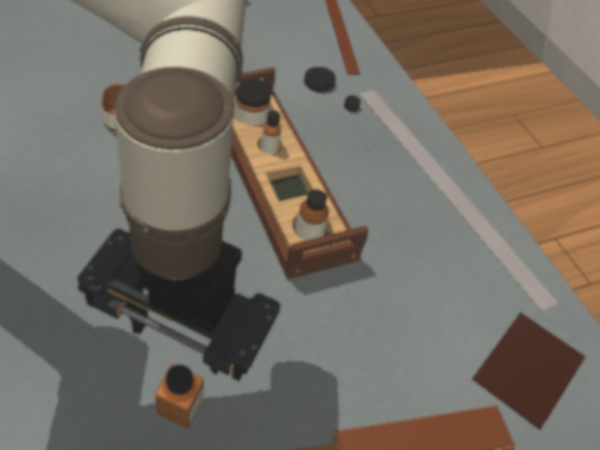

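Three containers stand in their wells. The gripper is above the square bottle (cap at (180,378) in the crop), with its jaws square to the faces.

```bash
python3 -m inch '[{"hand":0,"slide":[0,0,-5],"yaw":0},{"hand":0,"slide":[0,0,-9],"yaw":0},{"hand":0,"slide":[0,0,-11.5],"yaw":0},{"hand":0,"slide":[0,0,-13],"yaw":0},{"hand":0,"slide":[0,0,-13.4],"yaw":0},{"hand":0,"slide":[0,0,-13.4],"yaw":0}]'
python3 -m inch '[{"hand":1,"slide":[0,0,0],"yaw":0},{"hand":1,"slide":[0,0,0],"yaw":0},{"hand":1,"slide":[0,0,0],"yaw":0},{"hand":1,"slide":[0,0,0],"yaw":0},{"hand":1,"slide":[0,0,0],"yaw":0},{"hand":1,"slide":[0,0,0],"yaw":0},{"hand":1,"slide":[0,0,0],"yaw":0},{"hand":1,"slide":[0,0,0],"yaw":0}]'
```

```text
time_s: 23.4
tcp_pos: [0.3745, -0.3301, 0.0994]
ee_rot: [[-0.707, -0.708, 0.0], [-0.708, 0.707, -0.0], [0.0, -0.0, -1.0]]
wrist_force: [-0.2, -1.3, 0.0]
gripper_width: 0.999
time_s: 24.4
tcp_pos: [0.3739, -0.3306, 0.0993]
ee_rot: [[-0.707, -0.707, 0.0], [-0.707, 0.707, -0.0], [0.0, -0.0, -1.0]]
wrist_force: [-0.2, -0.5, 1.1]
gripper_width: 0.526
```

```bash
python3 -m inch '[{"hand":1,"slide":[0,0,1],"yaw":0},{"hand":1,"slide":[0,0,4],"yaw":0},{"hand":1,"slide":[0,0,9],"yaw":0},{"hand":1,"slide":[0,0,14],"yaw":0},{"hand":1,"slide":[3,3.2,14],"yaw":0.15},{"hand":1,"slide":[7,7.5,14],"yaw":0.3},{"hand":1,"slide":[11,11.8,14],"yaw":0.45},{"hand":1,"slide":[15,16.1,14],"yaw":0.6},{"hand":1,"slide":[19,20.4,14],"yaw":0.72},{"hand":1,"slide":[23,24.7,14],"yaw":0.79}]'
python3 -m inch '[{"hand":1,"slide":[2,2,0],"yaw":0},{"hand":1,"slide":[3,3.2,0],"yaw":0},{"hand":1,"slide":[3,3.2,0],"yaw":0},{"hand":1,"slide":[3,3.2,0],"yaw":0},{"hand":1,"slide":[3,3.2,-4],"yaw":0},{"hand":1,"slide":[3,3.2,-7],"yaw":0},{"hand":1,"slide":[3,3.2,-9],"yaw":0},{"hand":1,"slide":[3,3.2,-9],"yaw":0},{"hand":1,"slide":[3,3.2,-9],"yaw":0}]'
python3 - <<'E'
from geo import *
cv2.imwrite("pics/side6.png",cv2.resize(capture("side")[150:330,300:460],None,fx=3.3,fy=3.3))
E
```

```text
time_s: 25.65
tcp_pos: [0.6045, -0.0818, 0.2396]
ee_rot: [[0.007, -1.0, -0.0], [-1.0, -0.007, 0.0], [-0.0, 0.0, -1.0]]
wrist_force: [1.1, 0.2, -1.5]
gripper_width: 0.526
time_s: 26.78
tcp_pos: [0.6341, -0.0522, 0.1506]
ee_rot: [[0.003, -1.0, 0.002], [-1.0, -0.003, -0.0], [0.0, -0.002, -1.0]]
wrist_force: [0.4, -0.1, -1.0]
gripper_width: 0.529
```

View pics/side6.png

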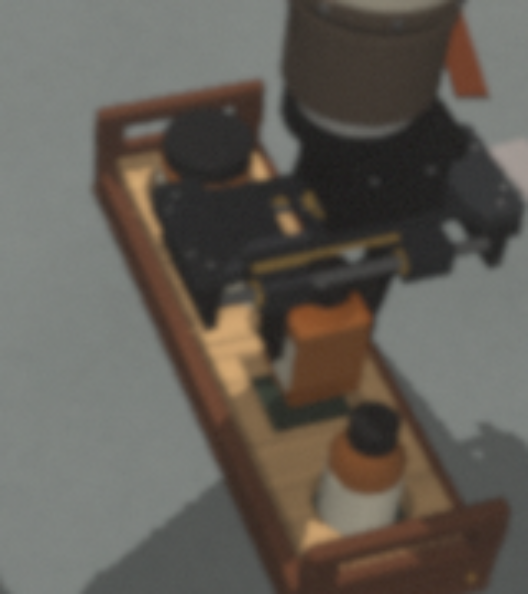

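The square bottle is square to its pocket and centred over it (bottle base around (325,395), pocket around (305,410) in the crop). Lower it.

```bash
python3 -m inch '[{"hand":1,"slide":[0,0,-0.8],"yaw":0},{"hand":1,"slide":[0,0,-1.6],"yaw":0},{"hand":1,"slide":[0,0,-2.4],"yaw":0},{"hand":1,"slide":[0,0,-2.9],"yaw":0},{"hand":1,"slide":[0,0,-3.2],"yaw":0},{"hand":1,"slide":[0,0,-3.2],"yaw":0}]'
python3 -m inch '[{"hand":1,"slide":[0,0,-0.2],"yaw":0},{"hand":1,"slide":[0,0,-0.2],"yaw":0}]'
python3 -m inch '[{"hand":1,"slide":[0,0,-0.1],"yaw":0},{"hand":1,"slide":[0,0,-0.1],"yaw":0}]'
```

```text
time_s: 27.58
tcp_pos: [0.6338, -0.0515, 0.117]
ee_rot: [[0.004, -1.0, -0.0], [-1.0, -0.004, -0.0], [0.0, 0.0, -1.0]]
wrist_force: [-0.6, -0.2, -0.8]
gripper_width: 0.523
time_s: 27.82
tcp_pos: [0.6339, -0.0515, 0.1154]
ee_rot: [[0.004, -1.0, 0.0], [-1.0, -0.004, 0.0], [-0.0, -0.0, -1.0]]
wrist_force: [-0.1, 0.3, -1.3]
gripper_width: 0.531
time_s: 28.08
tcp_pos: [0.6339, -0.0515, 0.1154]
ee_rot: [[0.004, -1.0, 0.001], [-1.0, -0.004, -0.0], [0.0, -0.001, -1.0]]
wrist_force: [-2.4, 0.7, 6.1]
gripper_width: 0.529
```

Contact. Release, rise and move clear for the final views.

```bash
python3 -m inch '[{"hand":0,"slide":[0,0,0],"yaw":0},{"hand":0,"slide":[0,0,0],"yaw":0},{"hand":0,"slide":[0,0,0],"yaw":0},{"hand":0,"slide":[0,0,0],"yaw":0},{"hand":0,"slide":[0,0,0],"yaw":0},{"hand":0,"slide":[0,0,2],"yaw":0},{"hand":0,"slide":[0,0,6],"yaw":0},{"hand":0,"slide":[0,0,12],"yaw":0},{"hand":0,"slide":[0,0,16],"yaw":0},{"hand":0,"slide":[0,0,16],"yaw":0}]'
python3 -m inch '[{"hand":0,"slide":[-3,-5,0],"yaw":0},{"hand":0,"slide":[-6,-10,0],"yaw":0},{"hand":0,"slide":[-9,-15,0],"yaw":0},{"hand":0,"slide":[-13,-20,0],"yaw":0},{"hand":0,"slide":[-16,-25,0],"yaw":0},{"hand":0,"slide":[-20,-30,0],"yaw":0},{"hand":0,"slide":[-22,-35,0],"yaw":0},{"hand":0,"slide":[-22,-40,0],"yaw":0},{"hand":0,"slide":[-22,-40,0],"yaw":0},{"hand":0,"slide":[-22,-40,0],"yaw":0}]'
python3 - <<'E'
from geo import *
a=capture("top");b=capture("side");cv2.imwrite("pics/topf.png",a)
z=np.vstack([cv2.resize(a[125:335,130:530],(800,420)),cv2.resize(a[110:155,0:200],(800,180))])
cv2.imwrite("pics/f1.png",cv2.resize(a[120:340,130:530],(800,440)))
cv2.imwrite("pics/f2.png",cv2.resize(b[140:400,210:480],None,fx=2.2,fy=2.2))
E
```

```text
time_s: 29.32
tcp_pos: [0.6353, -0.0515, 0.279]
ee_rot: [[0.004, -1.0, 0.009], [-1.0, -0.004, 0.001], [-0.001, -0.009, -1.0]]
wrist_force: [-0.0, -0.2, -0.2]
gripper_width: 1.0
time_s: 30.58
tcp_pos: [0.4133, -0.451, 0.273]
ee_rot: [[0.003, -1.0, -0.002], [-1.0, -0.003, 0.002], [-0.002, 0.002, -1.0]]
wrist_force: [-0.5, 0.7, 0.5]
gripper_width: 1.0
```

View pics/f1.png

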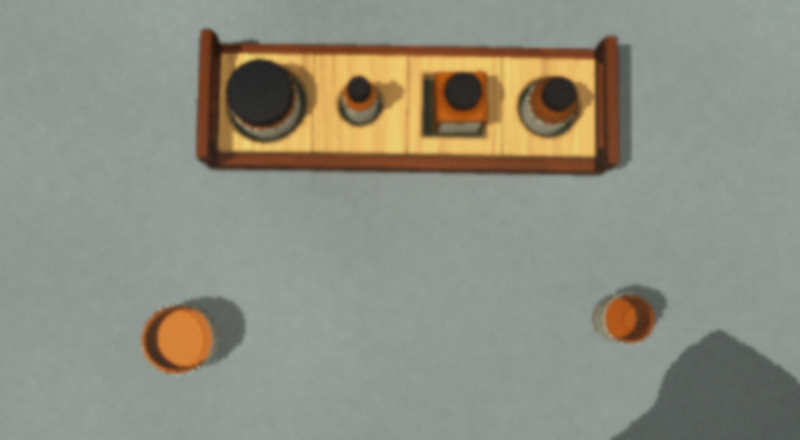

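View pics/f2.png

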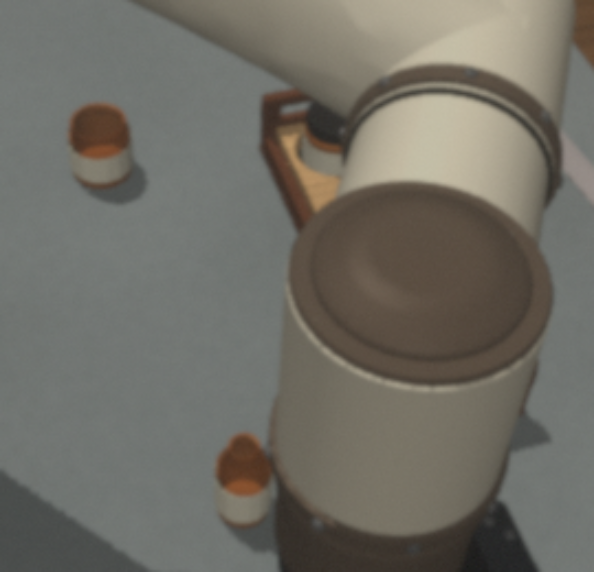

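From above, all four stand in their own wells, and the open jar (180,338) and open bottle (630,318) are where they were. The arm blocks the side view. I check uprightness numerically (cap position against the placed position) and then hand in.

Run:
```python
from geo import *
for n,p,z,t in[("jar",(260,92),.084,(.634,.1246)),("slim",(358,90),.108,(.633,.0366)),("sq",(462,91),.104,(.634,-.0515)),("round",(558,95),.106,(.633,-.1385))]:
    print(n,at("top",130+p[0]/2-.25,120+p[1]/2-.25,z)[:2].round(4),t)
a,b=cv2.imread("pics/top0.png"),cv2.imread("pics/topf.png")
for n,(u,v) in{"openjar":(198,265),"openbot":(427,262)}.items():
    print(n,cv2.phaseCorrelate(*[np.float64(cv2.cvtColor(i[v:v+48,u:u+40],6)) for i in(a,b)]))
finish_job()
```

```text
jar [0.6321 0.1237] (0.634, 0.1246)
slim [0.6297 0.0364] (0.633, 0.0366)
sq [ 0.6313 -0.0531] (0.634, -0.0515)
round [ 0.6289 -0.1357] (0.633, -0.1385)
openjar ((0.042958406315094066, -0.02726860681012866), 0.9710169399861747)
openbot ((-0.07160603121945286, -0.08144840454709978), 0.9346821165481223)
the job is handed in; nothing more can be done
```

All four closed containers are back in the carrier, each in its own well. I lowered each one slowly until it touched the felt, with contact forces under 9 N, then released it. I handed the job in at about 31 s on the robot's clock.

- **Upright:** In the last top view, every cap lies within 2–5 mm of where I set that container down. That is about how closely I could read the picture. All four stand upright, and the square bottle's faces line up with its pocket.
- **Open jar and open bottle:** Neither moved; both shifted by less than 0.1 pixel between the first and last top views.
- **Not checked:** In the last side picture the arm hid most of the carrier. The final check of the square bottle therefore rests on the top view only. The jar, round bottle and slim bottle had each been seen standing in their wells in earlier side views.
- **Disagreement:** The felt was about 16 mm above the bench, not the 8 mm I first assumed, because the blocks stand on a base. Lowering until contact took care of it.

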